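# Put a washed filter cartridge on the dryer's bent pipe and set its dial

## Robot

A 6-joint arm with a two-finger parallel gripper is mounted at the origin on a cart in front of the work surface, level with it; the furniture and walls round the work are solid. World frame = base frame: x ahead of the robot, y to its left, z up, the work surface at z = 0. Lengths are in m, angles in rad, forces in N, time in s.
With the tool pointing down it reaches from about 0.425 to 0.95 m from the base axis. Payload 3.5 kg.
Tool frame: the origin (TCP) lies at the very end of the fingers, on their centre line; the grasp point (between the pads) lies 19 mm behind it (ctrl.grip_point_offset is the distance from the TCP to the grasp point, in m); z points along the fingers, y is the line along which they close (so a half turn about z gives the same grasp; the last joint's range is limited). The gripper opens to 85 mm and grips with 20 to 120 N. Pads are 22 mm wide; open, the fingers measure 114 mm over their backs; the gripper's body (76 mm by 85 mm) begins 54 mm behind the grasp point. The pads swing forward as they close: fully open they stand 13 mm farther back than shut.
Start: joints at [-1.348, 0.286, 1.577, -0, 1.279, -0.15], TCP at [0.246, -0.629, 0.231] pointing down, gripper open.
Joint ranges: [-2.77, 2.77], [-0.9, 2.22], [0.21, 2.48], [-1.53, 4.67], [0.24, 2.81], [-2.84, 2.84]. Speed limits (rad/s): [2.79, 2.79, 3.14, 3.14, 3.14, 3.14].

## Interface

Orientations are given as a unit quaternion [x, y, z, w].
In Python, from plant import ctrl gives the robot as it stands. The module is installed in compiled form; this text tells all that it offers.
- The arm moves only by the shell command python3 -m pendant 'ROWS' [OPENING] [FORCE]. ROWS is JSON, a list of rows, each an object of numbers: "dx", "dy", "dz": the shift along the tool's x, y, z in cm; "twist": the turn about the tool's z in degrees. A call has 1 to 10 rows; each row is the pose to reach, as a shift and turn from the pose commanded when the call began, along the tool's axes at that moment; what a row does not reach only later rows make up. A row lasts 1/8 s, in which the tool goes at most 62.5 mm and 10.7 degrees, less where a joint would pass 70% of its speed; a pose out of reach is approached as far as the arm can. A call with a gripper value outside its range is refused whole. OPENING is the opening in per cent of the stroke, from 0 (shut) to 100 (fully open), set as the call begins (- or left out, the last holds). The fingers move at their own pace and stop on an object; FORCE is the grip in N (left out, the last holds). Time passes only in rows, so rows that repeat a pose let the fingers close. It gives the time, the measured TCP pose, the force, the opening and the grip force at its end, in the units of the state.
- ctrl.get_state(): the state, without advancing time (a new reading comes with each control period).
- ctrl.read_camera(name): name is "scene" or "side" or "wrist"; returns a dict with "img" (420x560x3 uint8, red, green, blue), "depth" (420x560 float32, m along the optical axis (not along the pixel's ray), 0 where there is no reading), "camera_matrix" (3x3 intrinsics, pixels), "xyz" and "rotation" of the camera in the world; the wrist camera has in their place "tool_from_camera" (4x4, takes a point from camera to tool coordinates, whose origin is the TCP and whose axes are the flange's). Camera axes: x right, y up, looking along -z (the intrinsics and any distortion apply to the point x, -y, -z); pixel columns grow to the right and rows downward; lengths in m; the calibration is good to about 2 mm. The wrist camera is an equidistant fisheye: a pixel r from the principal point sees the ray r / f radians off the axis. A picture is of the moment at which its call begins: read the wrist's pose just before it.
- ctrl.sign_off(): hands the job in; it is judged then, once.
The state is a dict: "time": time; "qpos": joint angles; "dq": joint speeds; "joint_efforts": joint torques, N m; "eef_pos": TCP position; "tcp_rot": TCP orientation; "contact_force": force on the tool from outside, world axes, zero at the start; "wrist_torque": the same for the moment, N m; "opening": opening from 0.0 (shut) to 1.0 (fully open); "finger_force": force on a finger pad.
Only numpy, scipy, OpenCV 4.12 (cv2) and the standard library are available. Lean on these libraries where they do the work, as an engineer would, in place of code of your own. Each camera call takes 0.05 s, during which the arm holds its last target. There are 200 camera calls.

## Task

Put the washed filter cartridge on the warm-air dryer: slide it over the free end of the bent pipe, round the bend and down the sloping leg onto the sprung red seat ring, and press it down, no harder than it takes, until the three small brass catches have snapped over its lower cap and hold it there when you let go. If it binds, ease it; do not force it. Then turn the dial clockwise so that its white pointer stands at the green mark, and let go. Leave the wash bottle, the jar and the beaker standing where they are.

Things in the scene. Friction and masses are not known exactly. Their poses are not given: they have to be found in the camera images.
- cartridge: Hollow white pleated filter cartridge with a blue drilled cap at each end, 72 mm long. Lies on its side in the tray. Origin: middle of its axis; x along the axis; both ends alike. Caps 46 mm wide, 5 mm thick, bore 18 mm; pleats between them 43 mm across (grip there); inside hollow, 34 mm wide. About 70 g.
- cap_a (a point): Centre of the outer face of one end cap, on the cartridge's axis, 36 mm from its middle on its +x side.
- cap_b (a point): Centre of the outer face of the other end cap, 36 mm from the middle on the cartridge's -x side. Either cap may go on first.
- dryer: Fixed white dryer box, 130 (x) x 180 (y) x 60 mm high. Origin: centre of its underside; front is -x; yaw varies. A steel pipe, 14 mm thick, leaves the top, all in the plane x = 0: a straight leg rises 40 deg above level towards +y, then a bend of 100 mm radius (40 deg), then a level straight end 45 mm long, also towards +y, rounded at its tip. The dial is on the top at the -y end.
- seat_ring (a joint): Travel of the red seat ring (41 mm wide) on its collar round the sloping leg, m: 0 = up, unloaded; grows as it is pressed down along the leg; 0.008 = solid stop. Spring 1.5 N at 0, 13.5 N at the stop. It stays near 0.004 under a caught cartridge and comes back to 0 under one not caught. The collar is clamped anywhere from 0 to 22 mm above its lowest place; this is not measured: feel for it.
- leg_mid (a point): Fixed point on the axis of the sloping leg, in the dryer's frame y 81.6, z 113.4 mm. A caught cartridge has its middle within 11 mm of it along the leg, depending on the collar. With the collar lowest, the unloaded ring's face crosses the axis at y 48.6, z 85.7 mm; higher collars shift it up along the leg.
- pipe_root (a point): Where the axis of the sloping leg leaves the dryer's top, in its frame y 18, z 60 mm. The collar with the seat ring sits on the leg above it. Three sprung brass catches on the collar stand 3.6 mm proud of the pipe, up to 10 mm above the unloaded ring: pushing a cap over them takes about 12 N; they snap out above the 5 mm cap when it has pressed the ring down some 4.5 mm.
- bend_lower (a point): Point on the pipe's axis where the straight sloping leg ends and the bend begins, in the dryer's frame y 122.2, z 147.4 mm.
- bend_upper (a point): Point on the pipe's axis where the bend ends and the level free end begins; in the dryer's frame y 186.5, z 170.8 mm. The centre of the bend's arc lies 100 mm straight below it.
- pipe_end (a point): The rounded tip of the pipe's free end, on its axis; in the dryer's frame y 238.5, z 170.8 mm. The cartridge goes on here, moving to the dryer's -y.
- dial (a joint): Dial on the dryer's top, rad, grows clockwise from above, 0 to 4.71; starts at 0.1 to 0.7; 1.571 puts the white pointer on the green mark. At 0 the pointer looks along (-x, +y) of the dryer, 45 deg to the front-left. Stays where it is left (friction about 0.04 N m).
- dial_grip (a point): On the dial's axis, at the height to grip it: 92 mm above the desk; in the dryer's frame x 0, y -45 mm. The black knob has an upright bar along its pointer direction, 40 mm long, 14 mm thick, from 70 to 100 mm above the desk, on a disc 43 mm wide. Pinch the bar across its thickness.
- green_mark (a point): Centre of the green mark on the dial's flat scale, 13 mm long, 5 mm wide, 30 mm from the dial's axis, on the dryer's top (+x, +y side).
- tray: Loose white plastic tray, 190 x 262 mm, floor 3 mm thick, walls 26 mm high. Origin: centre of its underside; long side along its y.
- wash_bottle: Plastic wash bottle with blue cap and bent spout, 189 mm high, upright behind the work. Origin: centre of its underside. A bystander.
- sample_jar: White jar with red lid, 62 mm wide, 90 mm high, upright behind the work. Origin: centre of its underside. A bystander.
- beaker: Clear empty beaker, 54 mm wide, 70 mm high, behind the work. Origin: centre of its underside. A bystander.
There are look-alikes about, which are no part of the job. Leave any pink look-alike of the cartridge alone.

How it is judged:
On the way, in this order (a step that is already met when the one before it is completed fails the run):
1. the cartridge is on the sloping leg, caught over the pressed-down seat ring, and let go (distance between cartridge and leg_mid below 0.016 m and value of joint seat_ring above 0.003 m and contact force between the fingers and cartridge below 0.1 N), for 0.2 s.
2. the dial's pointer is at the green mark (value of joint dial between 1.421 and 1.721 rad), for 0.2 s.
At the end, for the whole second after the job is handed in: The cartridge is on the pipe's sloping leg, at rest, let go, its middle within 16 mm of leg_mid, and it holds the seat ring down by more than 3 mm (only the catches can keep it there); the dial is within 0.15 rad of the green mark (1.571) (all of step 1 and all of step 2 and linear speed of cartridge below 0.01 m/s); the robot touches nothing.
It fails at once if the cartridge is forced: pressed on the dryer with more than 50 N (contact force between cartridge and dryer above 50 N).
It fails at once if a bystander is pushed more than 30 mm or tipped (distance of any of wash_bottle, sample_jar, beaker from where it was at the start of the episode above 0.03 m or angle between any of wash_bottle, sample_jar, beaker's own z axis and vertical above 0.35 rad).
It also fails if it takes over 58 s, if anything falls off the work surface, if the arm or the gripper's body presses on something with over 40 N, if the wrist force passes 120 N, or if a joint passes its speed limit or range.

## Working session

There is one attempt and no reset: what is moved stays moved. The work goes in short steps, Python scripts to look and compute and a shell command to move; the robot and the scene stay as the last step left them, time stands still between calls to the robot, and variables do not carry over. Pictures are saved under pics/ and viewed, at most 10 in all, crops included, and the job is handed in when it is done.

```bash
ls; mkdir -p pics; python3 - <<'E'
from plant import ctrl
import cv2, numpy as np
print({k:np.round(v,3).tolist() for k,v in ctrl.get_state().items()}, ctrl.grip_point_offset)
ims=[]
for n in ("scene","side"):
    d=ctrl.read_camera(n); np.savez(f"{n}0.npz",**d)
    print(n,d["camera_matrix"].tolist(),np.round(d["xyz"],3),np.round(d["rotation"],3).tolist(),[k for k in d])
    cv2.imwrite(f"pics/{n}0.png",d["img"][:,:,::-1])
E
```

```text
pics
{'time': 0.0, 'qpos': [-1.348, 0.287, 1.578, -0.0, 1.279, -0.15], 'dq': [-0.002, -0.001, 0.0, -0.001, 0.0, 0.001], 'joint_efforts': [0.0, -40.598, -29.263, -0.0, 0.006, 0.0], 'eef_pos': [0.246, -0.628, 0.23], 'tcp_rot': [0.983, 0.185, -0.0, -0.001], 'contact_force': [0.817, -0.662, -0.409], 'wrist_torque': [0.031, -0.002, 0.034], 'finger_force': 0.0, 'opening': 1.003} 0.0187
scene [[489.7783069503269, 0.0, 286.0440813934079], [0.0, 489.7783069503269, 206.0890425196718], [0.0, 0.0, 1.0]] [-0.369  1.121  0.869] [-0.196, 0.446, 0.797, -0.357] ['img', 'depth', 'camera_matrix', 'xyz', 'rotation']
side [[405.47337365813803, 0.0, 279.62500849939045], [0.0, 405.47337365813803, 210.07769066792832], [0.0, 0.0, 1.0]] [-0.113  1.258  0.711] [-0.159, 0.496, 0.819, -0.241] ['img', 'depth', 'camera_matrix', 'xyz', 'rotation']
```

View pics/scene0.png

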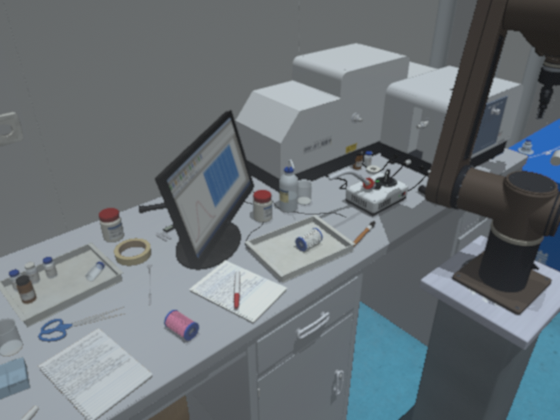

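View pics/side0.png

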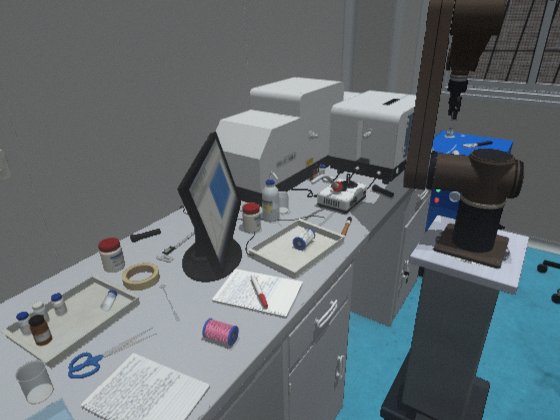

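The scene view shows the white cartridge with blue caps in the near tray at (309,239). The look-alikes are the pink one at (181,324), which I leave alone, and a small vial in the left tray at (95,271). The dryer, with red ring and black dial, is at (377,190). The bystanders are the bottle (289,188), jar (262,206) and beaker (304,192). In the side view the cartridge is at (304,238) and the dryer at (342,195).

```bash
cat > h.py <<'E'
import numpy as np, cv2
from scipy.spatial.transform import Rotation as R
def cloud(d):
    K=d["camera_matrix"]; z=d["depth"]; v,u=np.indices(z.shape)
    p=np.stack([(u-K[0,2])/K[0,0]*z,-(v-K[1,2])/K[1,1]*z,-z],-1)
    P=p@R.from_quat(d["rotation"]).as_matrix().T+d["xyz"]; P[z==0]=np.nan
    return P
def wcloud(d,s):
    "fisheye wrist: depth along the optical axis"
    K=d["camera_matrix"]; z=d["depth"]; v,u=np.indices(z.shape)
    x,y=(u-K[0,2])/K[0,0],(v-K[1,2])/K[1,1]; th=np.hypot(x,y); k=np.tan(th)/np.maximum(th,1e-9)
    p=np.stack([x*k*z,-y*k*z,-z],-1); T=np.array(d["tool_from_camera"])
    p=p@T[:3,:3].T+T[:3,3]
    P=p@R.from_quat(s["tcp_rot"]).as_matrix().T+s["eef_pos"]; P[z==0]=np.nan
    return P
E
python3 - <<'E'
from h import *
for n,bx in (("scene",(290,222,328,256)),("side",(288,222,320,252))):
    d=dict(np.load(n+"0.npz")); P=cloud(d); hsv=cv2.cvtColor(d["img"],cv2.COLOR_RGB2HSV)
    x0,y0,x1,y1=bx; Q=P[y0:y1,x0:x1].reshape(-1,3); h=hsv[y0:y1,x0:x1].reshape(-1,3)
    m=Q[:,2]>0.012; C=Q[m]; print(n,"cart pts",len(C),np.nanmedian(C,0).round(3),np.nanmin(C,0).round(3),np.nanmax(C,0).round(3))
    b=(h[:,0]>105)&(h[:,0]<130)&(h[:,1]>90)
    B=Q[b]; print("blue",len(B));
    if len(B)>6:
        _,l,c=cv2.kmeans(B[~np.isnan(B).any(1)].astype(np.float32),2,None,(3,50,1e-5),5,0); print(c.round(3))
    # surfaces: pts over region
    W=P.reshape(-1,3); H=hsv.reshape(-1,3)
    top=(abs(W[:,2]-0.06)<.006)&(W[:,0]>.2)&(W[:,1]<0.1)&(W[:,0]<1.0)&(W[:,1]>-1)&(H[:,1]<50)&(H[:,2]>140)
    T=W[top]; print("top",len(T),np.median(T,0).round(3),cv2.minAreaRect(T[:,:2].astype(np.float32)))
    red=((H[:,0]<8)|(H[:,0]>172))&(H[:,1]>120)&(W[:,2]>.03); 
    for r in [W[red]]: 
        r=r[(r[:,1]<.2)]; print("red",len(r),np.median(r,0).round(3) if len(r) else "")
E
python3 - <<'E'
import cv2
a=cv2.imread("pics/scene0.png")[140:270,240:430]; b=cv2.imread("pics/side0.png")[150:280,230:400]
a=cv2.resize(a,None,fx=4,fy=4,interpolation=cv2.INTER_CUBIC)
cv2.imwrite("pics/crop1.png",a)
E
```

```text
scene cart pts 469 [0.45  0.279 0.034] [0.429 0.171 0.012] [0.553 0.321 0.051]
blue 39
[[0.458 0.315 0.042]
 [0.442 0.315 0.029]]
top 592 [ 0.468 -0.034  0.059] ((0.5112782120704651, -0.07160602509975433), (0.4298119843006134, 0.20845073461532593), 70.68394470214844)
red 30 [ 0.484 -0.022  0.088]
side cart pts 396 [0.456 0.277 0.03 ] [0.433 0.177 0.012] [0.549 0.323 0.051]
blue 91
[[0.453 0.318 0.03 ]
 [0.462 0.224 0.026]]
top 378 [ 0.471 -0.026  0.058] ((0.5039812326431274, -0.08573216199874878), (0.4603457450866699, 0.20416632294654846), 71.20039367675781)
red 41 [ 0.487 -0.018  0.086]
```

View pics/crop1.png

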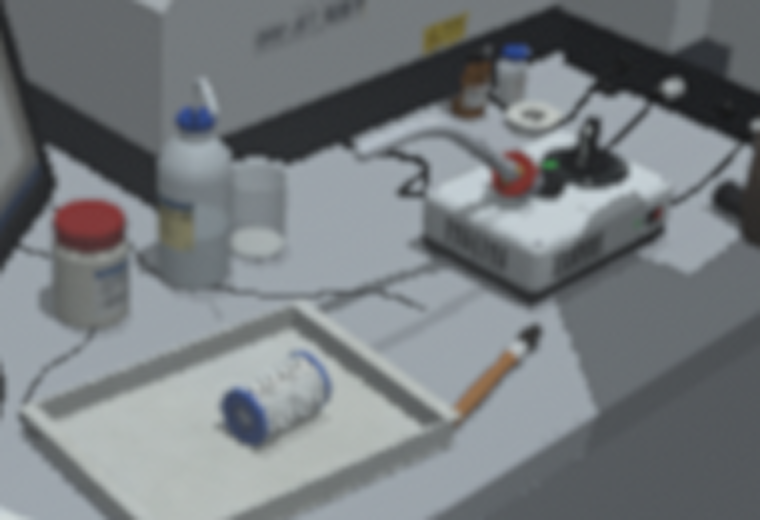

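The crop confirms the choice: at (275,400) a white pleated body with blue drilled caps, lying in the loose tray. The dryer's pipe runs left from the red ring at (515,175) to its tip near (360,145). The dial's black bar is at (590,140). Next I work out a move to a vantage point above the dryer.

```bash
cat >> h.py <<'E'
def rel(target,s=None,yaw_to=None):
    "world TCP target -> tool-axis shift in cm"
    from plant import ctrl
    s=s or ctrl.get_state(); M=R.from_quat(s["tcp_rot"]).as_matrix()
    return (M.T@(np.array(target)-s["eef_pos"])*100).round(2)
E
python3 - <<'E'
from h import *
print(rel([0.45,-0.05,0.36]), rel([0.42,-0.3,0.36]))
from plant import ctrl
print(R.from_quat(ctrl.get_state()["tcp_rot"]).as_matrix().round(2))
d=dict(np.load("scene0.npz")); P=cloud(d)
for n,(u,v) in dict(bottle=(289,195),jar=(262,210),beaker=(304,190)).items(): print(n,np.nanmedian(P[v-3:v+4,u-3:u+4].reshape(-1,3),0).round(3))
print("pipe end",[P[176,u].round(3).tolist() for u in (329,332,335)],P[172,345].round(3))
E
```

```text
[ 40.08 -46.42 -12.88] [ 28.18 -24.23 -12.93]
[[ 0.93  0.36 -0.  ]
 [ 0.36 -0.93  0.  ]
 [ 0.   -0.   -1.  ]]
bottle [0.633 0.2   0.067]
jar [0.647 0.301 0.049]
beaker [0.639 0.127 0.056]
pipe end [[0.717, -0.078, 0.006], [0.494, 0.154, 0.178], [0.493, 0.142, 0.174]] [0.49  0.101 0.175]
```

```bash
python3 -m pendant '[{"dx":7,"dy":-6,"dz":-5},{"dx":14,"dy":-12,"dz":-9},{"dx":21,"dy":-18,"dz":-12.9},{"dx":28,"dy":-24,"dz":-12.9},{"dx":31,"dy":-29,"dz":-12.9},{"dx":34,"dy":-34,"dz":-12.9},{"dx":37,"dy":-40,"dz":-12.9},{"dx":40,"dy":-46.4,"dz":-12.9},{"dx":40,"dy":-46.4,"dz":-12.9},{"dx":40,"dy":-46.4,"dz":-12.9}]' && python3 - <<'E'
from h import *
from plant import ctrl
s=ctrl.get_state(); d=ctrl.read_camera("wrist"); np.savez("w1.npz",**d,**{"s_"+k:v for k,v in s.items()})
print(s["eef_pos"],s["dq"].round(3) if hasattr(s["dq"],"round") else s["dq"]); print(d["camera_matrix"],d["tool_from_camera"])
cv2.imwrite("pics/w1.png",d["img"][:,:,::-1])
E
```

```text
$[0]: bad value
```

```bash
python3 -m pendant '[{"dx":7.0,"dy":-6.0,"dz":-5.0,"twist":0.0},{"dx":14,"dy":-12,"dz":-9,"twist":0},{"dx":21,"dy":-18,"dz":-12.9,"twist":0},{"dx":28,"dy":-24,"dz":-12.9,"twist":0},{"dx":31,"dy":-29,"dz":-12.9,"twist":0},{"dx":34,"dy":-34,"dz":-12.9,"twist":0},{"dx":37,"dy":-40,"dz":-12.9,"twist":0},{"dx":40,"dy":-46.4,"dz":-12.9,"twist":0},{"dx":40,"dy":-46.4,"dz":-12.9,"twist":0},{"dx":40,"dy":-46.4,"dz":-12.9,"twist":0}]' && python3 - <<'E'
from h import *
from plant import ctrl
s=ctrl.get_state(); d=ctrl.read_camera("wrist"); np.savez("w1.npz",**d,**{"s_"+k:v for k,v in s.items()})
print(s["eef_pos"],s["dq"]); print(d["camera_matrix"],d["tool_from_camera"])
cv2.imwrite("pics/w1.png",d["img"][:,:,::-1])
E
```

```text
time: 1.35
eef_pos: [0.4464, -0.0637, 0.3593]
tcp_rot: [0.983, 0.185, 0.0, -0.0]
contact_force: [1.3, -0.4, -0.1]
opening: 1.001
finger_force: 0.0
[ 0.4463905  -0.0636826   0.35931117] [ 1.09954817e+00 -3.41809564e-02 -1.71458822e-02  9.47081341e-04
  4.95040078e-02  1.08433037e+00]
[[325.1922621    0.         280.85170998]
 [  0.         325.1922621  206.94707669]
 [  0.           0.           1.        ]] [[-1.51730883e-03  9.66215744e-01  2.57730158e-01  6.62213516e-02]
 [ 9.99997832e-01  1.09846474e-03  1.76910462e-03  2.99617312e-04]
 [ 1.42622924e-03  2.57732283e-01 -9.66215316e-01 -1.43092192e-01]
 [ 0.00000000e+00  0.00000000e+00  0.00000000e+00  1.00000000e+00]]
```

View pics/w1.png

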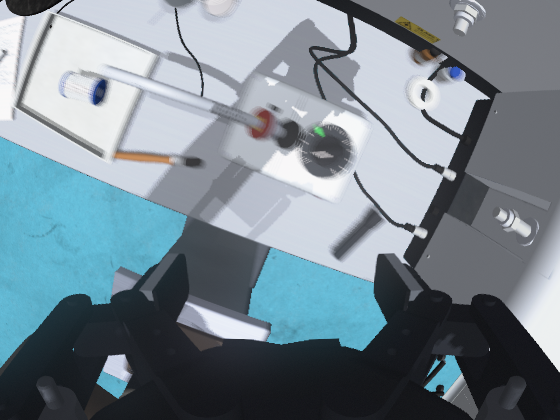

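The view (blurred, arm still moving) shows the cartridge at (83,88), the pipe tip near (105,70), the ring at (262,122), the dial at (325,150) and the green mark at (320,130). I move over between the cartridge and the dryer, settle and measure.

```bash
python3 - <<'E'
from h import *
print(rel([0.42,0.12,0.36]))
E
```

```text
[  4.05 -17.44   0.1 ]
```

```bash
python3 -m pendant '[{"dx":2,"dy":-6,"dz":0,"twist":0},{"dx":3,"dy":-12,"dz":0,"twist":0},{"dx":4,"dy":-16.5,"dz":0,"twist":0},{"dx":4,"dy":-16.5,"dz":0,"twist":0},{"dx":4,"dy":-16.5,"dz":0,"twist":0},{"dx":4,"dy":-16.5,"dz":0,"twist":0},{"dx":4,"dy":-16.5,"dz":0,"twist":0}]' && python3 - <<'E'
from h import *
from plant import ctrl
s=ctrl.get_state(); d=ctrl.read_camera("wrist"); np.savez("w2.npz",**d,**{"s_"+k:v for k,v in s.items()})
print(s["eef_pos"],np.round(s["dq"],3))
cv2.imwrite("pics/w2.png",d["img"][:,:,::-1])
E
```

```text
time: 2.28
eef_pos: [0.4241, 0.1014, 0.3594]
tcp_rot: [0.983, 0.184, -0.0, 0.0]
contact_force: [0.2, -0.1, 0.4]
opening: 1.001
finger_force: 0.0
[0.42407198 0.10141178 0.35940586] [ 0.005 -0.     0.    -0.    -0.     0.001]
```

View pics/w2.png

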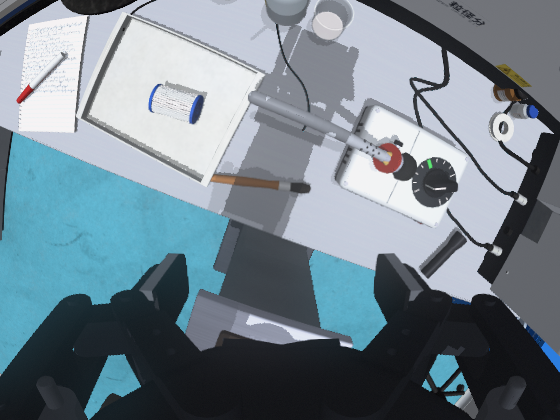

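Sharp view: cartridge at (175,103), pipe tip at (256,97), ring at (388,158), dial at (433,182), green mark at (430,163). I get the poses from depth.

```bash
cat > m.py <<'E'
from h import *
def load(f):
    z=dict(np.load(f)); return z,{k[2:]:v for k,v in z.items() if k.startswith("s_")}
d,s=load("w2.npz"); P=wcloud(d,s); hsv=cv2.cvtColor(d["img"],cv2.COLOR_RGB2HSV)
def reg(x0,y0,x1,y1): return P[y0:y1,x0:x1].reshape(-1,3),hsv[y0:y1,x0:x1].reshape(-1,3)
Q,h=reg(140,75,212,130)
f=Q[Q[:,2]<.012]; print("tray floor z",np.median(f[:,2]))
C=Q[Q[:,2]>.014]; print("rect",cv2.minAreaRect(C[:,:2].astype(np.float32)),"top z",np.percentile(C[:,2],98))
b=Q[(h[:,0]>100)&(h[:,0]<130)&(h[:,1]>100)&(Q[:,2]>.008)].astype(np.float32)
_,l,c=cv2.kmeans(b,2,None,(3,50,1e-6),5,2)
for i in 0,1:
    g=b[l[:,0]==i]; print("cap",len(g),g.mean(0).round(4),"minmaxmid",((g.min(0)+g.max(0))/2).round(4))
v=c[1]-c[0]; print("axis yaw",np.degrees(np.arctan2(v[1],v[0])),"len",np.hypot(*v[:2]))
# pipe
Q,h=reg(235,75,400,170)
L=Q[(Q[:,2]>.17)&(Q[:,2]<.19)]; u=np.linalg.svd(L[:,:2]-L[:,:2].mean(0),full_matrices=False)[2][0]; u*=np.sign(u[1])
A=Q[(Q[:,2]>.1)&(Q[:,2]<.19)]; A=A[~np.isnan(A).any(1)]
u2=np.linalg.svd(A[:,:2]-A[:,:2].mean(0),full_matrices=False)[2][0]; u2*=np.sign(u2[1])
print("pipe yaw of +y",np.degrees(np.arctan2(u[1],u[0])),np.degrees(np.arctan2(u2[1],u2[0])),len(L),len(A),"mean",A.mean(0),"topz",np.percentile(L[:,2],50))
t=(A[:,:2]-A[:,:2].mean(0))@u2; i=np.argsort(t)[-15:]; print("tip",A[i].mean(0),t.max(),"n-off",np.percentile((A[:,:2]-A[:,:2].mean(0))@np.array([-u2[1],u2[0]]),[2,50,98]))
tip=A[:,:2].mean(0)+u2*t.max(); print("tip xy",tip,"origin est",tip-.2385*u2)
Q,h=reg(330,90,475,235)
T=Q[(abs(Q[:,2]-.06)<.005)]; r=cv2.minAreaRect(T[:,:2].astype(np.float32)); print("top rect",r, np.median(T[:,2]))
g=Q[(h[:,0]>45)&(h[:,0]<80)&(h[:,1]>100)]; print("green",len(g),np.nanmean(g,0))
K=Q[(Q[:,2]>.09)&(Q[:,2]<.11)]; 
Q2,_=reg(408,150,465,212); K=Q2[(Q2[:,2]>.093)&(Q2[:,2]<.11)]; rr=cv2.minAreaRect(K[:,:2].astype(np.float32)); print("knob bar",len(K),rr)
for n,bx in dict(beaker=(308,5,352,45)).items():
    q,_=reg(*bx); q=q[(q[:,2]>.02)]; print(n,np.nanmin(q,0),np.nanmax(q,0))
E
python3 m.py
```

```text
tray floor z 0.0035861415111747563
rect ((0.46002307534217834, 0.28363677859306335), (0.04539197310805321, 0.07320067286491394), 2.786320686340332) top z 0.049285803073827954
cap 203 [0.4623 0.2492 0.0362] minmaxmid [0.4619 0.2499 0.0318]
cap 74 [0.4596 0.3171 0.0454] minmaxmid [0.459  0.3175 0.0416]
axis yaw 92.210365 len 0.06788107
pipe yaw of +y 88.97233821315324 88.67763611863232 1169 2032 mean [0.4981631  0.08273251 0.15976553] topz 0.17645383739461504
tip [0.50048114 0.16494522 0.17467309] 0.08341386671945396 n-off [-0.00699725  0.00010526  0.00666968]
tip xy [0.50008809 0.16612416] origin est [ 0.49458409 -0.07231232]
top rect ((0.4943229556083679, -0.0705605149269104), (0.1778842657804489, 0.12801872193813324), 88.28886413574219) 0.06016490556943216
green 35 [ 0.51567939 -0.09501477  0.06181495]
knob bar 270 ((0.4932229518890381, -0.11512106657028198), (0.014295675791800022, 0.04068654030561447), 26.29812240600586)
beaker [0.62913442 0.08949896 0.02011353] [0.68021343 0.14245195 0.07277595]
```

The cartridge is at (0.460, 0.2837), axis yaw about 92.5°. The dryer's +y yaw is about 88.6°, its origin (0.4945, −0.0715) and the pipe tip (0.500, 0.166). The dial pointer stands at about 116°, so joint ≈ 0.30 and it needs about +73° clockwise.

```bash
python3 -m pendant '[{"dx":4,"dy":-5,"dz":2,"twist":-10.5},{"dx":8,"dy":-10,"dz":5,"twist":-21},{"dx":9.94,"dy":-15.7,"dz":10,"twist":-31.5},{"dx":9.94,"dy":-15.7,"dz":15,"twist":-42},{"dx":9.94,"dy":-15.7,"dz":20,"twist":-52.5},{"dx":9.94,"dy":-15.7,"dz":25,"twist":-63},{"dx":9.94,"dy":-15.7,"dz":26,"twist":-71.3},{"dx":9.94,"dy":-15.7,"dz":26,"twist":-71.3},{"dx":9.94,"dy":-15.7,"dz":26,"twist":-71.3},{"dx":9.94,"dy":-15.7,"dz":26,"twist":-71.3}]' 100 60; python3 - <<'E'
from h import *
from plant import ctrl
s=ctrl.get_state(); M=R.from_quat(s["tcp_rot"]).as_matrix(); print(M.round(3), "yaw",np.degrees(np.arctan2(M[1,0],M[0,0])), rel([.460,.2837,.008],s), np.round(s["qpos"],2))
d=ctrl.read_camera("wrist"); P=wcloud(d,s); hsv=cv2.cvtColor(d["img"],cv2.COLOR_RGB2HSV)
b=(hsv[...,0]>100)&(hsv[...,0]<130)&(hsv[...,1]>100)&(P[...,2]>.008)&(P[...,2]<.06)&(abs(P[...,0]-.46)<.05)&(abs(P[...,1]-.284)<.06)
Q=P[b].astype(np.float32); _,l,c=cv2.kmeans(Q,2,None,(3,50,1e-6),5,2)
for i in 0,1: g=Q[l[:,0]==i]; print(len(g),((g.min(0)+g.max(0))/2).round(4))
m=(P[...,2]>.045)&(P[...,2]<.06)&(abs(P[...,0]-.46)<.05)&(abs(P[...,1]-.284)<.06); print("ridge",np.nanmean(P[m],0),m.sum())
E
```

```text
time: 3.58
eef_pos: [0.4603, 0.2851, 0.1011]
tcp_rot: [0.691, 0.723, 0.001, 0.001]
contact_force: [0.3, -0.3, 0.6]
opening: 1.0
finger_force: 0.0
[[-0.045  0.999  0.003]
 [ 0.999  0.045  0.001]
 [ 0.001  0.003 -1.   ]] yaw 92.57534341884902 [-0.15 -0.06  9.31] [0.37 0.14 2.01 0.   0.99 0.32]
566 [0.4585 0.3174 0.0338]
378 [0.461  0.2505 0.0379]
ridge [0.459276   0.28581824 0.0467243 ] 3145
```

```bash
python3 -m pendant '[{"dx":-0.1,"dy":-0.05,"dz":5,"twist":0},{"dx":-0.1,"dy":-0.05,"dz":9.2,"twist":0},{"dx":-0.1,"dy":-0.05,"dz":9.2,"twist":0},{"dx":-0.1,"dy":-0.05,"dz":9.2,"twist":0}]' 100 40; python3 -m pendant '[{"dx":0,"dy":0,"dz":0,"twist":0},{"dx":0,"dy":0,"dz":0,"twist":0},{"dx":0,"dy":0,"dz":0,"twist":0},{"dx":0,"dy":0,"dz":0,"twist":0},{"dx":0,"dy":0,"dz":0,"twist":0}]' 0 40
```

```text
time: 4.12
eef_pos: [0.4601, 0.2845, 0.0094]
tcp_rot: [0.691, 0.723, 0.001, 0.001]
contact_force: [0.6, 0.1, 0.3]
opening: 1.001
finger_force: 0.0
time: 4.75
eef_pos: [0.4597, 0.2843, 0.0091]
tcp_rot: [0.691, 0.723, 0.001, 0.0]
contact_force: [-1.9, -0.0, 5.9]
opening: 0.494
finger_force: 40.3
```

```bash
python3 -m pendant '[{"dx":0,"dy":0,"dz":-5,"twist":0},{"dx":0,"dy":0,"dz":-9.5,"twist":2},{"dx":-2.5,"dy":2,"dz":-13,"twist":4},{"dx":-5.1,"dy":4,"dz":-14.4,"twist":4},{"dx":-5.1,"dy":4,"dz":-14.4,"twist":4},{"dx":-5.1,"dy":4,"dz":-14.4,"twist":4},{"dx":-5.1,"dy":4,"dz":-14.4,"twist":4}]' - 40; cat > c.py <<'E'
from h import *
from plant import ctrl
import sys
n=sys.argv[1]
s=ctrl.get_state(); d=ctrl.read_camera("wrist"); P=wcloud(d,s); hsv=cv2.cvtColor(d["img"],cv2.COLOR_RGB2HSV)
M=R.from_quat(s["tcp_rot"]).as_matrix(); print("yaw",np.degrees(np.arctan2(M[1,0],M[0,0])),"tcp",np.round(s["eef_pos"],4),"F",np.round(s["contact_force"],1))
D=(P-s["eef_pos"])
b=(hsv[...,0]>100)&(hsv[...,0]<130)&(hsv[...,1]>100)&(np.linalg.norm(D,axis=-1)<.07)
n_,lab,st,ce=cv2.connectedComponentsWithStats(b.astype(np.uint8))
for i in range(1,n_):
    if st[i,4]>40:
        g=P[lab==i]; print("cap px",ce[i].round(),st[i,4],"lo",np.nanmin(g,0).round(4),"hi",np.nanmax(g,0).round(4),"z98",np.nanpercentile(g[:,2],97).round(4),"mean",np.nanmean(g,0).round(4))
cv2.imwrite(f"pics/{n}.png",d["img"][:,:,::-1])
E
python3 c.py w4
```

```text
time: 5.62
eef_pos: [0.4996, 0.2352, 0.1501]
tcp_rot: [0.715, 0.699, -0.001, -0.001]
contact_force: [0.5, -0.5, -0.7]
opening: 0.497
finger_force: 41.3
yaw 88.71130388605805 tcp [0.4996 0.2352 0.1501] F [ 0.5 -0.5 -0.7]
cap px [281. 208.] 3446 lo [0.4794 0.2648 0.1489] hi [0.5237 0.2716 0.1915] z98 0.19 mean [0.5017 0.2696 0.1774]
```

View pics/w4.png

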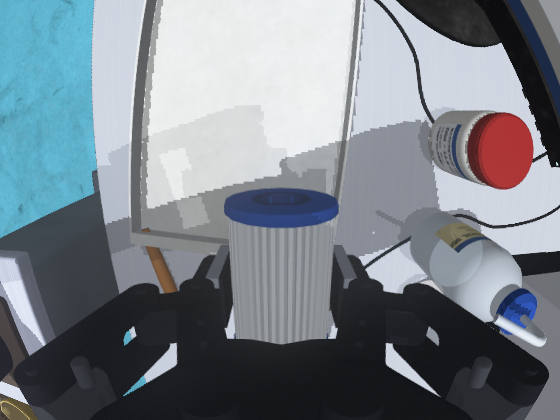

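The cartridge is held square: its far cap is centred at (281,208) between the fingers and level, with its axis about 17 mm above the TCP. I raise it 3.5 mm, shift it 2 mm, and approach the tip.

```bash
python3 -m pendant '[{"dx":0,"dy":0.19,"dz":-0.35,"twist":0},{"dx":-1.5,"dy":0.19,"dz":-0.35,"twist":0},{"dx":-2.8,"dy":0.19,"dz":-0.35,"twist":0},{"dx":-3.2,"dy":0.19,"dz":-0.35,"twist":0},{"dx":-3.6,"dy":0.19,"dz":-0.35,"twist":0},{"dx":-4,"dy":0.19,"dz":-0.35,"twist":0},{"dx":-4,"dy":0.19,"dz":-0.35,"twist":0},{"dx":-4,"dy":0.19,"dz":-0.35,"twist":0}]' - 30; python3 - <<'E'
from h import *
from plant import ctrl
print(rel([.5018-.0245*.04,.195,.1536]))
for n in ("scene","side"):
    d=ctrl.read_camera(n); np.savez(n+"5.npz",**d)
a=np.load("scene5.npz")["img"][120:240,280:400]; b=np.load("side5.npz")["img"][120:240,250:370]
im=np.hstack([cv2.resize(i,(400,400),interpolation=cv2.INTER_CUBIC) for i in (a,b)]); cv2.imwrite("pics/s5.png",im[:,:,::-1])
E
```

```text
time: 6.68
eef_pos: [0.5019, 0.1948, 0.1549]
tcp_rot: [0.715, 0.699, -0.0, -0.0]
contact_force: [-0.4, 0.2, -1.0]
opening: 0.492
finger_force: 41.3
[ 0.02 -0.11  0.13]
```

View pics/s5.png

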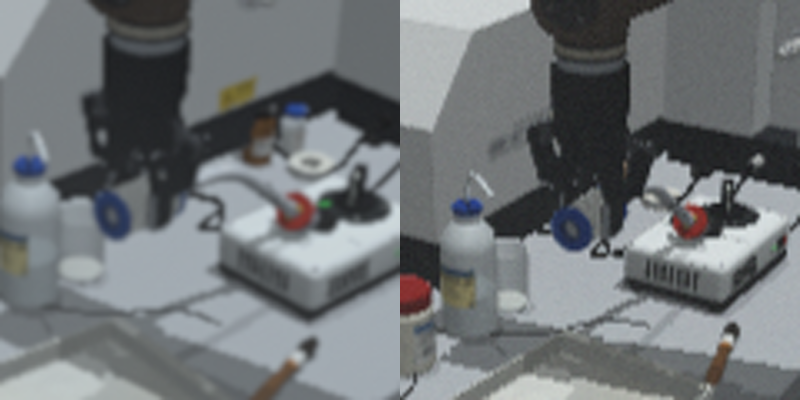

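The left panel (scene) shows the cap at (113,215), the right one (side) shows it at (572,230). The cartridge is in line with the pipe and the force is near zero, so the tip is entering. I work out the path of the cartridge's middle round the bend.

```bash
python3 - <<'E'
import numpy as np
from scipy.optimize import brentq
def pt(s): # s = arc length from pipe tip along the axis
    a=52.0; b=a+100*np.radians(40)
    if s<a: return np.array([238.5-s,170.8])
    if s<b:
        t=(s-a)/100; return np.array([186.5-100*np.sin(t),70.8+100*np.cos(t)])
    return np.array([122.2,147.4])-(s-b)*np.array([np.cos(np.radians(40)),np.sin(np.radians(40))])
def mid(sl):
    f=lambda g:np.linalg.norm(pt(sl)-pt(sl-g))-67
    g=brentq(f,60,75); p,q=pt(sl),pt(sl-g); return (p+q)/2,np.degrees(np.arctan2(q[1]-p[1],q[0]-p[0]))
for sl in [44,52]+list(range(62,216,8)):
    if sl<68: m=pt(sl); # rear cap off the pipe: approx
    if sl<76: 
        p=pt(sl); q=np.array([p[0]+67,170.8]); print(sl,"rear near tip: front",p.round(1)); continue
    m,a=mid(sl); print(sl,"dx %.2f dz %.2f ang %.1f  y%.1f z%.1f"%(-(266.3-m[0])/10,(170.8-m[1])/10,a,*m))
u=np.array([np.cos(np.radians(40)),np.sin(np.radians(40))])
print("leg_mid", np.linalg.norm(np.array([122.2,147.4])-[81.6,113.4]), "ring->bend", np.linalg.norm(np.array([122.2,147.4])-[48.6,85.7]))
E
```

```text
44 rear near tip: front [194.5 170.8]
52 rear near tip: front [186.5 170.8]
62 rear near tip: front [176.5 170.3]
70 rear near tip: front [168.6 169.2]
78 dx -7.21 dz 0.17 ang 2.9  y194.2 z169.1
86 dx -7.98 dz 0.29 ang 4.9  y186.5 z167.9
94 dx -8.74 dz 0.43 ang 7.5  y178.9 z166.5
102 dx -9.48 dz 0.61 ang 10.5  y171.5 z164.7
110 dx -10.21 dz 0.82 ang 14.1  y164.2 z162.6
118 dx -10.93 dz 1.05 ang 18.3  y157.0 z160.3
126 dx -11.64 dz 1.31 ang 22.8  y149.9 z157.7
134 dx -12.35 dz 1.61 ang 26.9  y142.8 z154.7
142 dx -13.07 dz 1.94 ang 30.4  y135.6 z151.4
150 dx -13.77 dz 2.31 ang 33.4  y128.6 z147.7
158 dx -14.47 dz 2.70 ang 35.9  y121.6 z143.8
166 dx -15.15 dz 3.13 ang 37.7  y114.8 z139.5
174 dx -15.81 dz 3.58 ang 39.1  y108.2 z135.0
182 dx -16.45 dz 4.06 ang 39.8  y101.8 z130.2
190 dx -17.07 dz 4.57 ang 40.0  y95.6 z125.1
198 dx -17.68 dz 5.08 ang 40.0  y89.5 z120.0
206 dx -18.29 dz 5.60 ang 40.0  y83.4 z114.8
214 dx -18.91 dz 6.11 ang 40.0  y77.2 z109.7
leg_mid 52.956208323481775 ring->bend 96.04087671403255
```

```bash
python3 -m pendant '[{"dx":-0.5,"dy":-0.06,"dz":0.08,"twist":0},{"dx":-1.2,"dy":-0.06,"dz":0.08,"twist":0},{"dx":-1.9,"dy":-0.06,"dz":0.08,"twist":0},{"dx":-2.6,"dy":-0.06,"dz":0.08,"twist":0},{"dx":-3.3,"dy":-0.06,"dz":0.08,"twist":0},{"dx":-4,"dy":-0.06,"dz":0.08,"twist":0},{"dx":-4.6,"dy":-0.06,"dz":0.08,"twist":0},{"dx":-4.6,"dy":-0.06,"dz":0.08,"twist":0}]' - 25
```

```text
time: 7.78
eef_pos: [0.5004, 0.1484, 0.1543]
tcp_rot: [0.716, 0.699, 0.0, 0.0]
contact_force: [-0.2, 0.1, -1.4]
opening: 0.491
finger_force: 41.3
```

```bash
python3 -m pendant '[{"dx":-1,"dy":0,"dz":0.07,"twist":0},{"dx":-1.8,"dy":0,"dz":0.13,"twist":0},{"dx":-2.2,"dy":0,"dz":0.17,"twist":0},{"dx":-2.6,"dy":0,"dz":0.22,"twist":0},{"dx":-3.0,"dy":0,"dz":0.27,"twist":0},{"dx":-3.4,"dy":0,"dz":0.34,"twist":0},{"dx":-3.4,"dy":0,"dz":0.34,"twist":0}]' 0 20
```

```text
time: 8.65
eef_pos: [0.4988, 0.1159, 0.151]
tcp_rot: [0.715, 0.699, 0.0, -0.002]
contact_force: [-2.9, 4.7, 2.1]
opening: 0.494
finger_force: 41.7
```

```bash
python3 -m pendant '[{"dx":-0.4,"dy":0,"dz":0.07,"twist":0},{"dx":-0.76,"dy":0,"dz":0.14,"twist":0},{"dx":-1.13,"dy":0,"dz":0.23,"twist":0},{"dx":-1.5,"dy":0,"dz":0.32,"twist":0},{"dx":-1.86,"dy":0,"dz":0.42,"twist":0},{"dx":-2.23,"dy":0,"dz":0.53,"twist":0},{"dx":-2.23,"dy":0,"dz":0.53,"twist":0}]' 2 20
```

```text
time: 9.52
eef_pos: [0.4985, 0.094, 0.146]
tcp_rot: [0.716, 0.699, 0.001, -0.002]
contact_force: [-3.0, 5.1, 4.5]
opening: 0.494
finger_force: 42.2
```

```bash
python3 -m pendant '[{"dx":-0.36,"dy":0,"dz":0.11,"twist":0},{"dx":-0.72,"dy":0,"dz":0.23,"twist":0},{"dx":-1.08,"dy":0,"dz":0.36,"twist":0},{"dx":-1.43,"dy":0,"dz":0.5,"twist":0},{"dx":-1.79,"dy":0,"dz":0.65,"twist":0},{"dx":-2.14,"dy":0,"dz":0.8,"twist":0},{"dx":-2.14,"dy":0,"dz":0.8,"twist":0}]' - -; python3 c.py w6
```

```text
time: 10.4
eef_pos: [0.4982, 0.0724, 0.1386]
tcp_rot: [0.715, 0.699, 0.001, -0.001]
contact_force: [-4.4, 3.4, 5.5]
opening: 0.498
finger_force: 43.5
yaw 88.64344602875002 tcp [0.4982 0.0724 0.1386] F [-4.4  3.4  5.5]
cap px [281. 219.] 6781 lo [0.4774 0.0968 0.1515] hi [0.5223 0.1169 0.1927] z98 0.1907 mean [0.5001 0.1063 0.178 ]
cap px [322. 329.] 68 lo [0.5144 0.0405 0.1466] hi [0.5208 0.0462 0.1602] z98 0.1592 mean [0.5181 0.0431 0.1546]
cap px [240. 330.] 58 lo [0.4763 0.0414 0.148 ] hi [0.4822 0.0468 0.1599] z98 0.1596 mean [0.4788 0.0437 0.1548]
```

```bash
python3 -m pendant '[{"dx":-0.36,"dy":-0.05,"dz":0.17,"twist":0},{"dx":-0.72,"dy":-0.08,"dz":0.34,"twist":0},{"dx":-1.08,"dy":-0.1,"dz":0.53,"twist":0},{"dx":-1.43,"dy":-0.1,"dz":0.72,"twist":0},{"dx":-1.78,"dy":-0.1,"dz":0.92,"twist":0},{"dx":-2.13,"dy":-0.1,"dz":1.12,"twist":0},{"dx":-2.13,"dy":-0.1,"dz":1.12,"twist":0}]' - -
```

```text
time: 11.32
eef_pos: [0.4974, 0.0505, 0.1278]
tcp_rot: [0.715, 0.699, 0.001, -0.0]
contact_force: [-3.0, 3.6, 6.7]
opening: 0.496
finger_force: 44.7
```

```bash
python3 -m pendant '[{"dx":-0.34,"dy":-0.05,"dz":0.23,"twist":0},{"dx":-0.68,"dy":-0.08,"dz":0.46,"twist":0},{"dx":-1.01,"dy":-0.1,"dz":0.69,"twist":0},{"dx":-1.34,"dy":-0.1,"dz":0.92,"twist":0},{"dx":-1.66,"dy":-0.1,"dz":1.16,"twist":0},{"dx":-1.9,"dy":-0.1,"dz":1.36,"twist":0},{"dx":-1.9,"dy":-0.1,"dz":1.36,"twist":0}]' - -; python3 c.py w7
```

```text
time: 12.2
eef_pos: [0.4969, 0.0307, 0.1147]
tcp_rot: [0.715, 0.699, 0.001, 0.001]
contact_force: [-1.7, 1.3, 7.5]
opening: 0.496
finger_force: 45.7
yaw 88.64713774392405 tcp [0.4969 0.0307 0.1147] F [-1.7  1.3  7.5]
cap px [281. 234.] 9288 lo [0.471  0.0416 0.1279] hi [0.5224 0.0779 0.1758] z98 0.1737 mean [0.4986 0.0622 0.1618]
cap px [283. 332.] 403 lo [ 0.4756 -0.0281  0.0827] hi [0.5237 0.0096 0.1367] z98 0.1359 mean [4.980e-01 4.000e-04 1.308e-01]
```

```bash
python3 -m pendant '[{"dx":-0.25,"dy":0,"dz":0.18,"twist":0},{"dx":-0.5,"dy":0,"dz":0.38,"twist":0},{"dx":-0.8,"dy":0,"dz":0.62,"twist":0},{"dx":-0.8,"dy":0,"dz":0.62,"twist":0}]' 0 60;python3 -m pendant '[{"dx":-0.15,"dy":0,"dz":0.12,"twist":0},{"dx":-0.3,"dy":0,"dz":0.25,"twist":0},{"dx":-0.3,"dy":0,"dz":0.25,"twist":0}]' ;python3 -m pendant '[{"dx":-0.15,"dy":0,"dz":0.12,"twist":0},{"dx":-0.3,"dy":0,"dz":0.25,"twist":0},{"dx":-0.3,"dy":0,"dz":0.25,"twist":0}]'
```

```text
time: 12.75
eef_pos: [0.4966, 0.0226, 0.1085]
tcp_rot: [0.715, 0.699, 0.001, 0.001]
contact_force: [-2.4, 0.5, 8.0]
opening: 0.494
finger_force: 61.5
time: 13.12
eef_pos: [0.4966, 0.0199, 0.1063]
tcp_rot: [0.715, 0.699, 0.001, 0.001]
contact_force: [-3.7, 1.3, 9.6]
opening: 0.493
finger_force: 61.9
time: 13.5
eef_pos: [0.4966, 0.0171, 0.1041]
tcp_rot: [0.715, 0.699, 0.001, 0.0]
contact_force: [-4.5, 2.6, 9.8]
opening: 0.49
finger_force: 61.9
```

```bash
python3 -m pendant '[{"dx":-0.2,"dy":-0.05,"dz":0.08,"twist":0},{"dx":-0.38,"dy":-0.1,"dz":0.18,"twist":0},{"dx":-0.38,"dy":-0.1,"dz":0.18,"twist":0}]' ;python3 -m pendant '[{"dx":-0.15,"dy":0,"dz":0.12,"twist":0},{"dx":-0.3,"dy":0,"dz":0.25,"twist":0},{"dx":-0.3,"dy":0,"dz":0.25,"twist":0}]' ;python3 -m pendant '[{"dx":-0.15,"dy":0,"dz":0.12,"twist":0},{"dx":-0.3,"dy":0,"dz":0.25,"twist":0},{"dx":-0.3,"dy":0,"dz":0.25,"twist":0}]'
```

```text
time: 13.88
eef_pos: [0.4958, 0.0136, 0.1012]
tcp_rot: [0.716, 0.698, 0.002, 0.001]
contact_force: [1.7, 5.3, 5.0]
opening: 0.484
finger_force: 61.2
time: 14.25
eef_pos: [0.4957, 0.0104, 0.0985]
tcp_rot: [0.716, 0.698, 0.002, 0.001]
contact_force: [1.3, 3.2, 5.1]
opening: 0.489
finger_force: 61.2
time: 14.62
eef_pos: [0.4953, 0.0077, 0.0956]
tcp_rot: [0.716, 0.698, 0.002, 0.001]
contact_force: [2.3, 4.8, 3.8]
opening: 0.492
finger_force: 61.6
```

```bash
python3 c.py w8; python3 - <<'E'
from plant import ctrl
from h import *
for n in ("scene","side"):
    d=ctrl.read_camera(n); np.savez(n+"8.npz",**d)
w=cv2.imread("pics/w8.png")[:,:,::-1][170:370,180:380]
a=np.load("scene8.npz")["img"][150:220,335:405]
im=np.hstack([cv2.resize(i,(400,400),interpolation=cv2.INTER_CUBIC) for i in (a,w)]); cv2.imwrite("pics/s8.png",im[:,:,::-1])
E
```

```text
yaw 88.59354804310405 tcp [0.4953 0.0077 0.0956] F [2.3 4.8 3.8]
cap px [281. 237.] 9417 lo [0.4729 0.0181 0.1152] hi [0.522  0.0547 0.1577] z98 0.1552 mean [0.4968 0.0385 0.1435]
cap px [283. 331.] 434 lo [ 0.4739 -0.0343  0.0829] hi [ 0.5207 -0.0129  0.1164] z98 0.1157 mean [ 0.4964 -0.0223  0.1114]
```

View pics/s8.png

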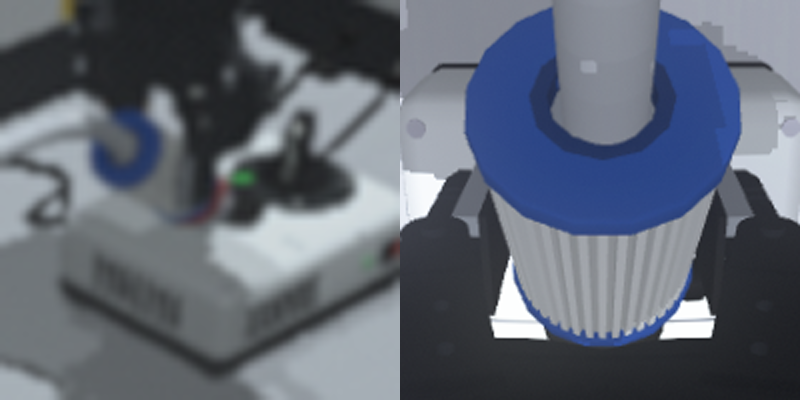

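Left panel (scene): the cartridge is on the sloping leg with its lower cap just short of the red ring at (215,195). Right panel (wrist): the pipe comes cleanly through the bore at (605,110) and nothing is jammed. I press on in small steps.

```bash
for i in 1; do python3 -m pendant '[{"dx":-0.15,"dy":0,"dz":0.12,"twist":0},{"dx":-0.3,"dy":0,"dz":0.25,"twist":0},{"dx":-0.3,"dy":0,"dz":0.25,"twist":0}]'; done; python3 -m pendant '[{"dx":-0.12,"dy":0,"dz":0.1,"twist":0},{"dx":-0.23,"dy":0,"dz":0.19,"twist":0},{"dx":-0.23,"dy":0,"dz":0.19,"twist":0}]'
```

```text
time: 15.15
eef_pos: [0.4954, 0.005, 0.0932]
tcp_rot: [0.716, 0.698, 0.002, 0.001]
contact_force: [4.2, 7.0, 3.8]
opening: 0.492
finger_force: 61.7
time: 15.52
eef_pos: [0.4956, 0.0034, 0.092]
tcp_rot: [0.716, 0.698, 0.003, 0.0]
contact_force: [1.1, 8.8, 7.0]
opening: 0.486
finger_force: 61.8
```

```bash
python3 -m pendant '[{"dx":-0.12,"dy":0,"dz":0.1,"twist":0},{"dx":-0.23,"dy":0,"dz":0.19,"twist":0},{"dx":-0.23,"dy":0,"dz":0.19,"twist":0}]'
```

```text
time: 15.9
eef_pos: [0.4956, 0.0011, 0.09]
tcp_rot: [0.716, 0.698, 0.003, 0.0]
contact_force: [1.1, 8.7, 6.6]
opening: 0.488
finger_force: 61.9
```

```bash
python3 -m pendant '[{"dx":-0.12,"dy":0,"dz":0.1,"twist":0},{"dx":-0.23,"dy":0,"dz":0.19,"twist":0},{"dx":-0.23,"dy":0,"dz":0.19,"twist":0}]'
```

```text
time: 16.27
eef_pos: [0.4955, -0.0018, 0.0883]
tcp_rot: [0.716, 0.699, 0.002, 0.001]
contact_force: [0.6, 8.5, 8.0]
opening: 0.49
finger_force: 61.9
```

```bash
python3 -m pendant '[{"dx":-0.08,"dy":0,"dz":0.06,"twist":0},{"dx":-0.16,"dy":0,"dz":0.13,"twist":0},{"dx":-0.16,"dy":0,"dz":0.13,"twist":0}]'; python3 c.py w9
```

```text
time: 16.65
eef_pos: [0.4955, -0.0027, 0.0875]
tcp_rot: [0.716, 0.698, 0.003, -0.0]
contact_force: [-0.6, 9.2, 10.4]
opening: 0.49
finger_force: 62.3
yaw 88.59253084421972 tcp [ 0.4955 -0.0027  0.0875] F [-0.6  9.2 10.4]
cap px [281. 236.] 9381 lo [0.4717 0.008  0.0588] hi [0.535  0.0441 0.1489] z98 0.147 mean [0.4971 0.0282 0.1353]
cap px [282. 333.] 435 lo [ 0.4742 -0.0624  0.0718] hi [ 0.5189 -0.0226  0.1089] z98 0.1077 mean [ 0.496  -0.0333  0.1035]
```

```bash
python3 -m pendant '[{"dx":-0.08,"dy":0,"dz":0.06,"twist":0},{"dx":-0.16,"dy":0,"dz":0.13,"twist":0},{"dx":-0.16,"dy":0,"dz":0.13,"twist":0}]'
```

```text
time: 17.08
eef_pos: [0.4956, -0.0029, 0.0874]
tcp_rot: [0.716, 0.698, 0.004, -0.001]
contact_force: [-2.6, 15.2, 18.1]
opening: 0.492
finger_force: 63.1
```

```bash
python3 -m pendant '[{"dx":-0.08,"dy":0,"dz":0.06,"twist":0},{"dx":-0.16,"dy":0,"dz":0.13,"twist":0},{"dx":-0.16,"dy":0,"dz":0.13,"twist":0}]'
```

```text
time: 17.45
eef_pos: [0.4956, -0.003, 0.0874]
tcp_rot: [0.716, 0.698, 0.004, -0.003]
contact_force: [-5.7, 21.1, 26.1]
opening: 0.49
finger_force: 63.9
```

```bash
python3 -m pendant '[{"dx":0.15,"dy":0,"dz":-0.13,"twist":0},{"dx":0.3,"dy":0,"dz":-0.25,"twist":0},{"dx":0.3,"dy":0,"dz":-0.25,"twist":0}]'; python3 c.py w10;  python3 -m pendant '[{"dx":0.1,"dy":0,"dz":-0.08,"twist":0},{"dx":0.2,"dy":0,"dz":-0.17,"twist":0},{"dx":0.2,"dy":0,"dz":-0.17,"twist":0}]'
```

```text
time: 17.82
eef_pos: [0.4954, -0.0027, 0.0875]
tcp_rot: [0.716, 0.699, 0.003, -0.0]
contact_force: [-0.7, 10.6, 11.3]
opening: 0.489
finger_force: 62.2
yaw 88.6216978462011 tcp [ 0.4954 -0.0027  0.0875] F [-0.7 10.6 11.3]
cap px [281. 236.] 9375 lo [0.4718 0.0074 0.0586] hi [0.535  0.0443 0.1489] z98 0.1469 mean [0.497  0.0283 0.1353]
cap px [282. 332.] 437 lo [ 0.4741 -0.0627  0.0722] hi [ 0.5189 -0.0226  0.1087] z98 0.108 mean [ 0.4959 -0.0332  0.1034]
time: 18.25
eef_pos: [0.4955, -0.0015, 0.0885]
tcp_rot: [0.716, 0.699, 0.002, 0.001]
contact_force: [1.2, 8.4, 7.3]
opening: 0.491
finger_force: 61.7
```

```bash
python3 -m pendant '[{"dx":0.1,"dy":0,"dz":-0.08,"twist":0},{"dx":0.2,"dy":0,"dz":-0.17,"twist":0},{"dx":0.2,"dy":0,"dz":-0.17,"twist":0}]';  python3 -m pendant '[{"dx":0.1,"dy":0,"dz":-0.08,"twist":0},{"dx":0.2,"dy":0,"dz":-0.17,"twist":0},{"dx":0.2,"dy":0,"dz":-0.17,"twist":0}]'
```

```text
time: 18.62
eef_pos: [0.4953, -0.0005, 0.0893]
tcp_rot: [0.715, 0.699, 0.001, 0.001]
contact_force: [3.7, 4.1, 2.8]
opening: 0.488
finger_force: 61.4
time: 19.0
eef_pos: [0.4952, -0.0001, 0.0898]
tcp_rot: [0.715, 0.699, 0.0, 0.003]
contact_force: [6.3, -2.7, -4.8]
opening: 0.492
finger_force: 61.9
```

The cartridge pulls back only about 3.8 mm from the solid stop and then resists stiffly. That matches the catches having snapped, with the ring at about 4 mm. I ease the pull, open, and check.

```bash
python3 -m pendant '[{"dx":-0.12,"dy":0,"dz":0.1,"twist":0},{"dx":-0.12,"dy":0,"dz":0.1,"twist":0}]' && python3 -m pendant '[{"dx":-0.12,"dy":0,"dz":0.1,"twist":0},{"dx":-0.12,"dy":0,"dz":0.1,"twist":0},{"dx":-0.12,"dy":0,"dz":0.1,"twist":0},{"dx":-0.12,"dy":0,"dz":0.1,"twist":0},{"dx":-0.12,"dy":0,"dz":0.1,"twist":0}]' 100; python3 c.py w11
```

```text
time: 19.25
eef_pos: [0.4952, -0.0002, 0.0897]
tcp_rot: [0.715, 0.699, 0.001, 0.001]
contact_force: [5.5, 2.0, 0.6]
opening: 0.486
finger_force: 62.5
time: 19.88
eef_pos: [0.4937, -0.001, 0.0882]
tcp_rot: [0.715, 0.699, -0.0, -0.0]
contact_force: [0.6, 0.1, -0.4]
opening: 1.0
finger_force: 0.0
yaw 88.66974645046758 tcp [ 0.4937 -0.001   0.0882] F [ 0.6  0.1 -0.4]
cap px [285. 246.] 10414 lo [0.4622 0.0145 0.0298] hi [0.5195 0.0452 0.1529] z98 0.1511 mean [0.4966 0.028  0.1395]
cap px [285. 333.] 349 lo [ 0.4741 -0.0619  0.0705] hi [ 0.5192 -0.0223  0.1103] z98 0.1091 mean [ 0.496  -0.0315  0.1049]
```

```bash
python3 -m pendant '[{"dx":0,"dy":0,"dz":-4,"twist":0},{"dx":0,"dy":0,"dz":-9,"twist":0},{"dx":-2,"dy":0,"dz":-14,"twist":-7},{"dx":-7,"dy":0.1,"dz":-15,"twist":-14},{"dx":-11.45,"dy":0.2,"dz":-15,"twist":-21},{"dx":-11.45,"dy":0.2,"dz":-15,"twist":-27.6},{"dx":-11.45,"dy":0.2,"dz":-15,"twist":-27.6},{"dx":-11.45,"dy":0.2,"dz":-15,"twist":-27.6},{"dx":-11.45,"dy":0.2,"dz":-15,"twist":-27.6}]' ; python3 - <<'E'
from h import *
from plant import ctrl
s=ctrl.get_state(); d=ctrl.read_camera("wrist"); P=wcloud(d,s); np.savez("w12.npz",**d,**{"s_"+k:v for k,v in s.items()})
cv2.imwrite("pics/w12.png",d["img"][:,:,::-1])
m=(P[...,2]>.093)&(P[...,2]<.108)&(np.hypot(P[...,0]-.4932,P[...,1]+.1151)<.03)
r=cv2.minAreaRect(P[m][:,:2].astype(np.float32)); print(m.sum(),r)
M=R.from_quat(s["tcp_rot"]).as_matrix(); print("yaw",np.degrees(np.arctan2(M[1,0],M[0,0])), rel([*r[0],.073],s), rel([.4932,-.1155,.073],s),np.round(s["qpos"],2))
E
```

```text
time: 21.05
eef_pos: [0.4932, -0.1149, 0.2382]
tcp_rot: [0.528, 0.849, -0.0, -0.0]
contact_force: [-0.4, 0.7, -0.9]
opening: 0.998
finger_force: 0.0
657 ((0.4935733675956726, -0.11608872562646866), (0.013492099940776825, 0.03959899768233299), 25.73303985595703)
yaw 116.26867262305706 [-1.200e-01 -1.000e-02  1.652e+01] [-0.05 -0.02 16.52] [-0.43 -0.1   1.98  0.    1.26 -0.89]
```

View pics/w12.png

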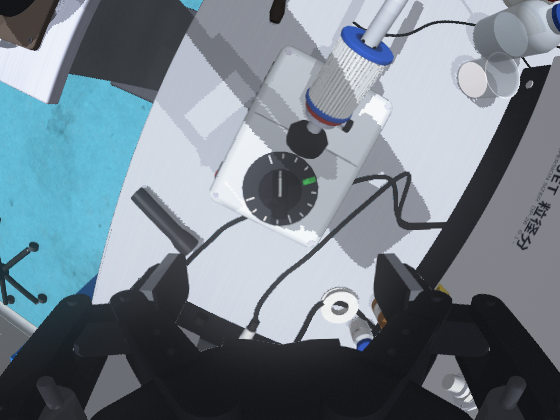

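The cartridge sits on the red ring at (325,105), held with nothing touching it. The dial is at (280,187), its pointer at 116° (up in the picture), and the green mark at (308,181). I descend and pinch the bar.

```bash
python3 -m pendant '[{"dx":-0.08,"dy":0,"dz":5,"twist":0.3},{"dx":-0.08,"dy":0,"dz":10,"twist":0.3},{"dx":-0.08,"dy":0,"dz":14,"twist":0.3},{"dx":-0.08,"dy":0,"dz":16.2,"twist":0.3},{"dx":-0.08,"dy":0,"dz":16.2,"twist":0.3}]' 60 && python3 -m pendant '[{"dx":0,"dy":0,"dz":0,"twist":0},{"dx":0,"dy":0,"dz":0,"twist":0},{"dx":0,"dy":0,"dz":0,"twist":0},{"dx":0,"dy":0,"dz":0,"twist":0},{"dx":0,"dy":0,"dz":0,"twist":0}]' 0 30
```

```text
time: 21.72
eef_pos: [0.492, -0.1152, 0.0742]
tcp_rot: [0.53, 0.848, -0.0, -0.002]
contact_force: [-0.3, 0.9, 0.1]
opening: 0.601
finger_force: 0.0
time: 22.35
eef_pos: [0.4933, -0.1173, 0.0781]
tcp_rot: [0.53, 0.848, -0.001, 0.0]
contact_force: [-6.0, -3.3, 5.0]
opening: 0.154
finger_force: 31.8
```

```bash
python3 -m pendant '[{"dx":0,"dy":0,"dz":0,"twist":9},{"dx":0,"dy":0,"dz":0,"twist":18},{"dx":0,"dy":0,"dz":0,"twist":27},{"dx":0,"dy":0,"dz":0,"twist":36},{"dx":0,"dy":0,"dz":0,"twist":45},{"dx":0,"dy":0,"dz":0,"twist":54},{"dx":0,"dy":0,"dz":0,"twist":63},{"dx":0,"dy":0,"dz":0,"twist":72.2},{"dx":0,"dy":0,"dz":0,"twist":72.2},{"dx":0,"dy":0,"dz":0,"twist":72.2}]' && python3 -m pendant '[{"dx":0,"dy":0,"dz":0,"twist":0},{"dx":0,"dy":0,"dz":0,"twist":0},{"dx":0,"dy":0,"dz":0,"twist":0},{"dx":0,"dy":0,"dz":0,"twist":0}]' 60 && python3 -m pendant '[{"dx":0,"dy":0,"dz":-5,"twist":0},{"dx":0,"dy":0,"dz":-10,"twist":0},{"dx":0,"dy":0,"dz":-15,"twist":0},{"dx":0,"dy":0,"dz":-16,"twist":0},{"dx":0,"dy":0,"dz":-16,"twist":0},{"dx":0,"dy":0,"dz":-16,"twist":0}]'; python3 - <<'E'
from h import *
from plant import ctrl
s=ctrl.get_state(); d=ctrl.read_camera("wrist"); P=wcloud(d,s)
cv2.imwrite("pics/w13.png",d["img"][:,:,::-1])
m=(P[...,2]>.093)&(P[...,2]<.108)&(np.hypot(P[...,0]-.4932,P[...,1]+.1151)<.03)
r=cv2.minAreaRect(P[m][:,:2].astype(np.float32)); print(m.sum(),r)
hsv=cv2.cvtColor(d["img"],cv2.COLOR_RGB2HSV); g=P[(hsv[...,0]>45)&(hsv[...,0]<80)&(hsv[...,1]>100)&(np.hypot(P[...,0]-.4932,P[...,1]+.1151)<.04)]
c=np.nanmean(g,0)[:2]-np.array(r[0]); print("green dir",np.degrees(np.arctan2(c[1],c[0])))
E
```

```text
time: 23.6
eef_pos: [0.4928, -0.1174, 0.0781]
tcp_rot: [0.928, 0.373, -0.002, 0.001]
contact_force: [-7.2, -2.5, 6.5]
opening: 0.156
finger_force: 32.0
time: 24.1
eef_pos: [0.4936, -0.1161, 0.0762]
tcp_rot: [0.928, 0.373, 0.0, 0.0]
contact_force: [0.1, 1.0, -0.0]
opening: 0.596
finger_force: 0.0
time: 24.85
eef_pos: [0.4924, -0.1157, 0.2339]
tcp_rot: [0.928, 0.373, -0.001, -0.002]
contact_force: [0.3, 0.0, -0.5]
opening: 0.602
finger_force: 0.0
691 ((0.4939860999584198, -0.11573229730129242), (0.03984694927930832, 0.013446475379168987), 44.071876525878906)
green dir 43.544845331008396
```

View pics/w13.png

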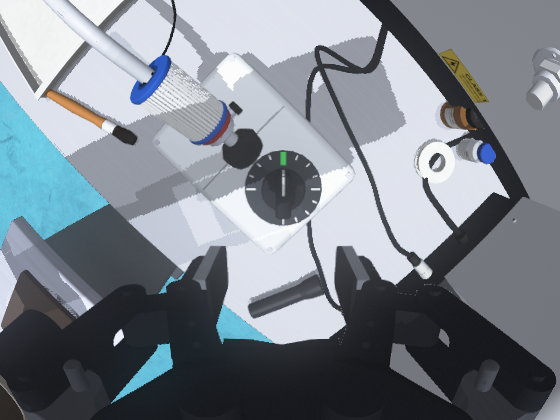

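The pointer stands at the green mark (283,160), with the bar at 44.1° against the mark at 43.5°. The cartridge is still seated on the ring (210,130) and the arm is clear. I hand the job in.

```bash
python3 -c "
from plant import ctrl
print(ctrl.sign_off())"
```

```text
the job is handed in; nothing more can be done
None
```

The cartridge is on the sloping leg, caught over the seat ring and let go, and the dial pointer is within 1° of the green mark. The bystanders were not touched. I handed the job in about 25 s into the run; sign-off gave no verdict.

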